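# Find the rocking corner of the balance plate and press its shim flat

## Robot

A 7-joint arm with a two-finger parallel gripper is mounted at the origin on the work surface. World frame = base frame: x ahead of the robot, y to its left, z up, the work surface at z = 0. Lengths are in m, angles in degrees, forces in N, time in s.
With the tool pointing down it reaches from about 0.425 to 0.95 m from the base axis. Payload 4.7 kg.
Tool frame: the origin (TCP) lies midway between the tips of the shut fingers; the grasp point (between the pads) lies 19 mm behind it; z points along the fingers, y is the line along which they close (so a half turn about z gives the same grasp; the last joint's range is limited). The gripper opens to 85 mm and grips with 20 to 120 N. Pads are 22 mm wide; open, the fingers measure 114 mm over their backs; the gripper's body (76 mm by 85 mm) begins 54 mm behind the grasp point. The pads swing forward as they close: fully open they stand 13 mm farther back than shut.
Start: joints at [-76.198, 26.849, -2.785, 87.806, 1.381, 65.374, -4.715], TCP at [0.18, 0.651, 0.231] pointing down, gripper open.
Joint ranges: [-148.3, 148.3], [-19.14, 114.17], [-79.39, 73.82], [5.75, 140.21], [-59.74, 239.74], [12.07, 113.84], [-152.46, 152.46]. Speed limits (degrees/s): [147.25, 147.25, 180, 180, 180, 180, 180].

## Interface

Orientations are given as a 3x3 rotation matrix whose columns are the frame's x, y, z axes.
In Python, from cell import robot gives the robot as it stands. The module is installed in compiled form; this text tells all that it offers.
- The arm moves only by the tool carry_out, never from a script. Its arguments are lists of equal length, an entry for each row: "slide": the shift along the tool's x, y, z scaled (see below), a list of three; "delta_rot": the turn, a rotation vector about the tool's x, y, z scaled (see below), a list of three; "fingers": the opening, from 0 (shut) to 1 (fully open). In form: {"slide": [[x, y, z], ...], "delta_rot": [[wx, wy, wz], ...], "fingers": [fingers, ...]}. A call has 1 to 10 rows; each row is the pose to reach, as a shift and turn from the pose commanded when the call began, along the tool's axes at that moment; what a row does not reach only later rows make up. The controller multiplies each number of a shift by 0.12 m and each number of a turn by 60 degrees. A row lasts 1/10 s, in which the tool goes at most 50 mm and 8.59 degrees, less where a joint would pass 70% of its speed; a pose out of reach is approached as far as the arm can. A call with a number of a shift or a turn outside -1 to 1 is refused whole. A call with a gripper value outside its range is refused whole. The fingers move at their own pace and stop on an object; the grip force is fixed at half the most. Time passes only in rows, so rows that repeat a pose let the fingers close. It gives the time, the measured TCP pose, the force, the opening and the grip force at its end, in the units of the state.
- robot.sense(): the state, without advancing time (a new reading comes with each control period).
- robot.snapshot(name): name is "scene" or "top"; returns a dict with "color" (480x640x3 uint8, blue, green, red), "intrinsics" (3x3 intrinsics, pixels), "R" (3x3) and "t" (3): a world point X has camera coordinates R X + t. Camera axes: x right, y down, z forward; pixel columns grow to the right and rows downward; lengths in m; the calibration is good to about 2 mm. A picture is of the moment at which its call begins. There is no depth.
- robot.finish_job(): hands the job in; it is judged then, once.
Trained networks look in a picture, given as the dict that the camera call returned (one of the last four; its "shot" number tells which), for a name from the list of things; names that differ only in an ending like _2 or _b are one class to them, and where a whole thing is asked for, a point or a joint stands for the part that bears it (a point fixed in the world has none). Each returns a list of dicts, best first, with "confidence" (0 to 1); they miss things now and then, are a little off and sometimes report something else, mostly with a low value. They report only what shows in the picture. A call takes as long as a camera call.
- robot.spot_in(picture, query): "bbox" ([left, top, right, bottom] in pixels, round what is visible of it).
The state is a dict: "time_s": time; "q": joint angles; "joint_vel": joint speeds; "joint_efforts": joint torques, N m; "tool_pos": TCP position; "tool_rot": TCP orientation; "contact_force": force on the tool from outside, world axes, zero at the start; "ft_torque": the same for the moment, N m; "opening": finger opening in m; "grip_force": force on a finger pad.
Only numpy, scipy, OpenCV 4.12 (cv2) and the standard library are available. Lean on these libraries where they do the work, as an engineer would, in place of code of your own. Each camera call takes 0.05 s, during which the arm holds its last target. There are 200 camera calls.

## Task

The aluminium balance plate rocks at one of its four corners. Press down on its corners, one after the other, with the closed fingertips until you find the one that sinks, then press that corner's yellow shim tab down flat, so that the plate sits level and firm. Leave the other three shims raised, do not lift or shove the plate, and leave the brass weight standing on it and the things around it where they are.

Things in the scene. Friction and masses are not known exactly. Their poses are not given: they have to be found in the camera images.
- plate: aluminium balance plate, 230 x 224 x 10 mm, about 1.2 kg, lying loose (3 mm play) in the tray. Origin: centre of its underside, 24 mm above the bench when level; its top then lies 34 mm above the bench. x runs from its near to its far edge, y to its left edge, z up. Four windows of 54 x 32 mm each show a yellow shim tab, one for each corner.
- tray: black tray, 250 x 242 mm, wall 28 mm high, fixed; origin under its centre, axes as the plate's. In it four hidden feet carry the plate, one near each corner. One foot, a different one each time, is short: pressed with some 5 to 8 N that corner sinks about 3.5 mm, the opposite one rises, and let go it comes back level. The other corners are firm.
- corner_1 (a point): the place to press at the far left corner of the plate, on its top face, at the blue dot of 22 mm (plate x +85 mm, y +92 mm; 30 mm and 20 mm in from the edges)
- tab_1 (a point): where to press the shim of the far left corner, on the level of the plate's top (plate x +37 mm, y +45 mm). Yellow tab, 32 mm along x, 24 mm wide, hinged on its far side (axis along y). Raised, its near edge stands 15 mm above the plate top, 5 mm nearer than this point. Pressed straight down here with 8 to 16 N it swings flat, its top 1 mm above the plate's, and stays
- corner_2 (a point): the place to press at the far right corner of the plate, on its top face, at the blue dot of 22 mm (plate x +85 mm, y -92 mm; 30 mm and 20 mm in from the edges)
- tab_2 (a point): where to press the shim of the far right corner, on the level of the plate's top (plate x +37 mm, y -45 mm). Yellow tab, 32 mm along x, 24 mm wide, hinged on its far side (axis along y). Raised, its near edge stands 15 mm above the plate top, 5 mm nearer than this point. Pressed straight down here with 8 to 16 N it swings flat, its top 1 mm above the plate's, and stays
- corner_3 (a point): the place to press at the near right corner of the plate, on its top face, at the blue dot of 22 mm (plate x -85 mm, y -92 mm; 30 mm and 20 mm in from the edges)
- tab_3 (a point): where to press the shim of the near right corner, on the level of the plate's top (plate x -83 mm, y -45 mm). Yellow tab, 32 mm along x, 24 mm wide, hinged on its far side (axis along y). Raised, its near edge stands 15 mm above the plate top, 5 mm nearer than this point. Pressed straight down here with 8 to 16 N it swings flat, its top 1 mm above the plate's, and stays
- corner_4 (a point): the place to press at the near left corner of the plate, on its top face, at the blue dot of 22 mm (plate x -85 mm, y +92 mm; 30 mm and 20 mm in from the edges)
- tab_4 (a point): where to press the shim of the near left corner, on the level of the plate's top (plate x -83 mm, y +45 mm). Yellow tab, 32 mm along x, 24 mm wide, hinged on its far side (axis along y). Raised, its near edge stands 15 mm above the plate top, 5 mm nearer than this point. Pressed straight down here with 8 to 16 N it swings flat, its top 1 mm above the plate's, and stays
- shim_r (a joint): angle of the shim at the corner that rocks, whichever that is: 0 raised, 0.35 rad flat (a hard stop); starts within 0.03 of raised. It is stiff and stays where it is left; flat, it props its corner, which then bears a firm press of 10 to 15 N
- shim_a (a joint): angle of one of the other three shims (at a firm corner; which one is not told): 0 raised, 0.35 rad flat; starts within 0.03 of raised
- shim_b (a joint): angle of one of the other three shims (at a firm corner; which one is not told): 0 raised, 0.35 rad flat; starts within 0.03 of raised
- shim_c (a joint): angle of one of the other three shims (at a firm corner; which one is not told): 0 raised, 0.35 rad flat; starts within 0.03 of raised
- weight_200: a brass 200 g calibration weight, 30 mm across, 44 mm high, standing near the middle of the plate; origin at the centre of its underside
- weight_100: a 100 g steel calibration weight, 24 mm across, 35 mm high, standing on the bench beside the tray; origin under its centre
- pan_1: a shallow aluminium sample dish, 90 mm across, 14 mm high, on the bench left of the tray; origin under its centre
- pan_2: a second such dish, farther off on the right; origin under its centre
- jar: an amber sample jar with black cap, 54 mm across, 75 mm high, right of the tray; origin under its centre
- scoop: a spoon-shaped sample scoop lying on the bench on the right, 160 mm long

How it is judged (in metres and radians):
On the way, in this order (a step that is already met when the one before it is completed fails the run):
1. the rocking corner is pressed down, its shim still raised (angle between plate's own z axis and vertical above 0.025 rad and contact force between the fingers and plate above 1 N and value of joint shim_r below 0.1 rad), for 0.1 s.
2. that corner's shim is pressed flat (value of joint shim_r above 0.3 rad), for 0.2 s.
At the end, for the whole second after the job is handed in: The shim of the rocking corner lies flat (beyond 0.3 of 0.35 rad), the other three stay raised (below 0.1 rad), the plate is level within 0.015 rad, at rest and within 10 mm of its start, the brass weight stands upright within 15 mm of its start, and everything else is within 20 mm of its start (value of joint shim_r above 0.3 rad and value of joint each of shim_a, shim_b, shim_c below 0.1 rad and angle between plate's own z axis and vertical below 0.015 rad and linear speed of plate below 0.01 m/s and distance of plate from where it was at the start of the episode below 0.01 m and angle between weight_200's own z axis and vertical below 0.1 rad and distance of weight_200 from where it was at the start of the episode below 0.015 m and distance of each of weight_100, pan_1, pan_2, jar, scoop from where it was at the start of the episode below 0.02 m); the robot touches nothing.
It fails at once if a shim at a firm corner was pressed down (value of joint any of shim_a, shim_b, shim_c above 0.1 rad).
It fails at once if the plate was lifted or shoved (distance of plate from where it was at the start of the episode above 0.01 m or angle between plate's own z axis and vertical above 0.12 rad).
It fails at once if the brass weight on the plate was shifted, lifted or knocked over (distance of weight_200 from where it was at the start of the episode above 0.015 m or angle between weight_200's own z axis and vertical above 0.3 rad).
It fails at once if something else on the bench was shifted, lifted or knocked over (distance of any of weight_100, pan_1, pan_2, jar, scoop from where it was at the start of the episode above 0.02 m).
It also fails if it takes over 51 s, if anything falls off the work surface, if the arm or the gripper's body presses on something with over 40 N, if the wrist force passes 120 N, or if a joint passes its speed limit or range.

## Working session

There is one attempt and no reset: what is moved stays moved. The work goes in short steps, Python scripts to look and compute and a tool call to move; the robot and the scene stay as the last step left them, time stands still between calls to the robot, and variables do not carry over. Pictures are saved under pics/ and viewed, at most 10 in all, crops included, and the job is handed in when it is done.

Besides the shell and the picture viewer there is one more tool, called as name(argument=value, ...) on one line, values as JSON. carry_out: Moves the arm, as the interface text tells. Its arguments: {"type":"object","properties":{"slide":{"type":"array"},"delta_rot":{"type":"array"},"fingers":{"type":"array"}},"required":["slide","delta_rot","fingers"]}

```bash
mkdir -p pics; python3 - <<'E'
from cell import robot
import cv2
s=robot.sense();print(s['time_s'],s['tool_pos'],s['tool_rot'],s['contact_force'],s['opening'])
for n in("scene","top"):
    p=robot.snapshot(n);cv2.imwrite(f'pics/{n}0.png',p['color'])
    print(n,p['intrinsics'],p['R'],p['t'])
    for q in("plate","tray","corner_1","tab_1","weight_200"):
        print(q,[(d['bbox'],round(d['confidence'],2)) for d in robot.spot_in(p,q)])
print(robot.sense()['time_s'])
E
```

```text
0.0 [0.17975683 0.65002454 0.23025618] [[-9.63828090e-01  2.66524297e-01 -4.61250893e-04]
 [ 2.66524688e-01  9.63826209e-01 -1.90530091e-03]
 [-6.32432872e-05 -1.95931729e-03 -9.99998079e-01]] [ 0.9091543  -1.04165509  0.82348988] 0.08531603010145489
scene [[584.58729615   0.         316.03166494]
 [  0.         584.58729615 242.95925928]
 [  0.           0.           1.        ]] [[-0.86180195  0.50720351  0.00648091]
 [ 0.39271194  0.67524439 -0.62435754]
 [-0.32105254 -0.53552741 -0.78111181]] [ 0.50220204 -0.10559576  1.35343787]
plate [([249.2, 236.3, 403.5, 368.6], 0.94), ([277.8, 276.8, 301.8, 297.3], 0.59)]
tray [([242.5, 233.2, 411.2, 376.6], 0.69), ([251.2, 238.8, 406.7, 370.7], 0.35)]
corner_1 [([250.3, 237.7, 406.0, 364.6], 0.82), ([335.0, 257.1, 357.7, 277.8], 0.38)]
tab_1 [([251.7, 238.1, 404.9, 369.5], 0.62)]
weight_200 [([319.2, 277.0, 334.5, 299.2], 0.81), ([398.9, 348.9, 409.3, 362.1], 0.76)]
top [[444.18609821   0.         315.95960706]
 [  0.         444.18609821 238.67346208]
 [  0.           0.           1.        ]] [[ 0.14976489 -0.98871131  0.00451825]
 [-0.96808024 -0.14756564 -0.20259572]
 [ 0.20097542  0.0259677  -0.97925204]] [-0.15337838  0.52830691  0.85336747]
plate [([212.9, 160.0, 344.2, 291.2], 0.6)]
tray [([204.4, 159.2, 345.2, 295.0], 0.88)]
corner_1 [([215.2, 165.0, 342.1, 292.6], 0.89)]
tab_1 [([214.8, 164.2, 340.6, 292.9], 0.91)]
weight_200 [([273.0, 217.9, 289.1, 235.0], 0.76), ([184.9, 234.2, 198.0, 250.6], 0.47), ([216.1, 162.6, 340.5, 291.0], 0.38)]
0.6
```

View pics/top0.png

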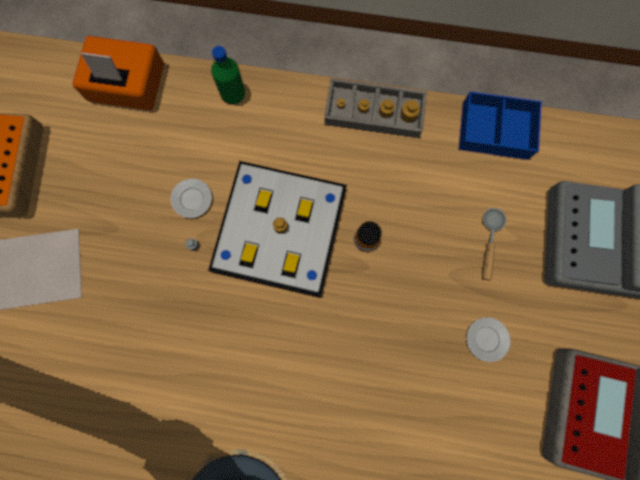

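View pics/scene0.png

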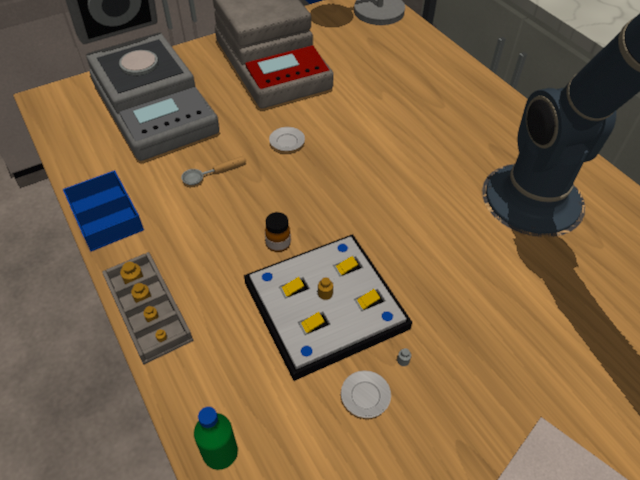

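The top view shows the plate at about (278,228). Its blue dots are at (247,179) far left, (330,198) far right, (312,275) near right and (226,255) near left. The scene view shows the same plate, with the weight at (325,288), and both views are unobstructed. Next I'll fit the plate's pose to the dots.

```bash
cat > h.py <<'E'
import numpy as np,cv2
from scipy.optimize import least_squares
C=np.array([[85,92],[85,-92],[-85,-92],[-85,92]])/1e3
T=np.array([[37,45],[37,-45],[-83,-45],[-83,45]])/1e3
def dots(img,box):
    hsv=cv2.cvtColor(img,cv2.COLOR_BGR2HSV);m=cv2.inRange(hsv,(100,120,60),(125,255,255))
    k=np.zeros_like(m);k[box[1]:box[3],box[0]:box[2]]=255
    n,_,st,c=cv2.connectedComponentsWithStats(m&k)
    return [c[i] for i in range(1,n) if st[i,4]>25]
def ray(p,uv,z):
    K,R,t=p['intrinsics'],p['R'],p['t'];o=-R.T@t
    d=R.T@np.linalg.solve(K,[uv[0],uv[1],1]);return o+d*(z-o[2])/d[2]
def tf(v,P): c,s=np.cos(v[2]),np.sin(v[2]);return P@np.array([[c,s],[-s,c]])+v[:2]
E
python3 - <<'E'
from cell import robot
from h import *
allp=[]
for n,b in(("top",(200,155,350,300)),("scene",(240,230,415,380))):
    p=robot.snapshot(n);D=dots(p['color'],b)
    W=np.array([ray(p,d,.034)[:2] for d in D]);print(n,np.round(D,1).tolist(),np.round(W,4).tolist());allp.append(W)
W=np.vstack(allp)
def f(v):
    Q=tf(v,C);return np.concatenate([w-Q[np.argmin(np.linalg.norm(Q-w,axis=1))] for w in W])
r=least_squares(f,[*W.mean(0),np.radians(-15)]);print(r.x,np.degrees(r.x[2]),np.abs(r.fun).max())
np.save('v.npy',r.x)
print('C',tf(r.x,C).round(4).tolist(),'\nT',tf(r.x,T).round(4).tolist())
print(np.hypot(*tf(r.x,np.vstack([C,T])).T))
for n,q in(("top",[280,226]),):
    p=robot.snapshot(n);print('weight',ray(p,q,.056))
E
```

```text
top [[246.4, 178.6], [329.6, 197.5], [225.1, 254.5], [311.4, 274.8]] [[0.6573, 0.0958], [0.6426, -0.0871], [0.488, 0.1094], [0.4732, -0.0738]]
scene [[342.2, 247.4], [266.6, 276.5], [386.9, 315.9], [306.1, 350.6]] [[0.4758, -0.0751], [0.6455, -0.0884], [0.4903, 0.108], [0.6596, 0.0945]]
[ 0.56653244  0.01041854 -0.07911241] -4.532807382207509 0.0014762648127963907
C [[0.6585, 0.0954], [0.644, -0.088], [0.4745, -0.0746], [0.4891, 0.1088]] 
T [[0.607, 0.0524], [0.5999, -0.0374], [0.4802, -0.0279], [0.4873, 0.0618]]
[0.66541348 0.649982   0.48035195 0.50103542 0.60922672 0.60102295
 0.48104437 0.49125584]
weight [0.56016372 0.00458881 0.056     ]
```

carry_out(slide=[[-1,-0.67,0],[-1,-0.67,0],[-1,-0.67,0],[-1,-0.67,0]], delta_rot=[[0,0,-0.183],[0,0,-0.183],[0,0,-0.183],[0,0,-0.183]], fingers=[0,0,0,0])

```text
time_s: 1.15
tool_pos: [0.2811, 0.5354, 0.2317]
tool_rot: [[-0.996, 0.09, 0.004], [0.09, 0.996, -0.003], [-0.004, -0.003, -1.0]]
contact_force: [-0.0, 0.6, 0.4]
opening: 0.0285
grip_force: 0.0
```

carry_out(slide=[[-0.52,-0.86,0],[-0.52,-0.86,0],[-0.52,-0.86,0]], delta_rot=[[0,0,0],[0,0,0],[0,0,0]], fingers=[0,0,0])

```text
time_s: 1.45
tool_pos: [0.3309, 0.4291, 0.2314]
tool_rot: [[-0.997, 0.084, 0.001], [0.084, 0.997, -0.002], [-0.001, -0.002, -1.0]]
contact_force: [0.8, 1.1, -0.0]
opening: 0.0003
grip_force: 0.0
```

carry_out(slide=[[-0.52,-0.86,0],[-0.52,-0.86,0],[-0.52,-0.86,0]], delta_rot=[[0,0,0],[0,0,0],[0,0,0]], fingers=[0,0,0])

```text
time_s: 1.75
tool_pos: [0.3846, 0.3212, 0.2316]
tool_rot: [[-0.996, 0.084, 0.001], [0.084, 0.996, -0.001], [-0.001, -0.001, -1.0]]
contact_force: [1.0, 0.7, 0.5]
opening: -0.0001
grip_force: 0.0
```

carry_out(slide=[[-0.52,-0.86,0],[-0.52,-0.86,0],[-0.52,-0.86,0]], delta_rot=[[0,0,0],[0,0,0],[0,0,0]], fingers=[0,0,0])

```text
time_s: 2.05
tool_pos: [0.4385, 0.2134, 0.2317]
tool_rot: [[-0.996, 0.084, 0.001], [0.084, 0.996, -0.001], [-0.001, -0.001, -1.0]]
contact_force: [-0.2, 1.1, 0.1]
opening: -0.0001
grip_force: 0.0
```

carry_out(slide=[[-0.5,-0.83,1],[-0.5,-0.83,1],[-0.5,-0.83,1],[-0.5,-0.83,1],[-0.5,-0.83,1],[-0.5,-0.83,1]], delta_rot=[[0,0,0],[0,0,0],[0,0,0],[0,0,0],[0,0,0],[0,0,0]], fingers=[0,0,0,0,0,0])

```text
time_s: 2.65
tool_pos: [0.4889, 0.115, 0.1117]
tool_rot: [[-0.997, 0.078, 0.0], [0.078, 0.997, 0.001], [-0.0, 0.001, -1.0]]
contact_force: [0.1, 0.9, 0.4]
opening: -0.0001
grip_force: 0.0
```

```bash
python3 - <<'E'
from cell import robot
from h import *
s=robot.sense();v=np.load('v.npy');print(s['tool_pos'],s['contact_force'])
d=np.append(tf(v,C)[3],.044)-s['tool_pos'];print('to C4 z44',s['tool_rot'].T@d/.12)
E
```

```text
[0.48888971 0.11495227 0.11172757] [0.12778305 0.85393927 0.42612232]
to C4 z44 [-0.00521461 -0.05110727  0.56435251]
```

carry_out(slide=[[0,-0.05,0.5],[0,-0.05,0.59],[0,-0.05,0.59],[0,-0.05,0.59]], delta_rot=[[0,0,0],[0,0,0],[0,0,0],[0,0,0]], fingers=[0,0,0,0])

```text
time_s: 3.05
tool_pos: [0.489, 0.1096, 0.0418]
tool_rot: [[-0.997, 0.076, 0.002], [0.076, 0.997, 0.001], [-0.002, 0.002, -1.0]]
contact_force: [0.6, 0.7, -0.4]
opening: -0.0004
grip_force: 0.0
```

carry_out(slide=[[0,0,0.03],[0,0,0.05],[0,0,0.05]], delta_rot=[[0,0,0],[0,0,0],[0,0,0]], fingers=[0,0,0])

```text
time_s: 3.35
tool_pos: [0.4885, 0.1083, 0.0351]
tool_rot: [[-0.997, 0.078, 0.001], [0.078, 0.997, 0.001], [-0.001, 0.001, -1.0]]
contact_force: [-0.2, -0.2, -0.6]
opening: -0.0004
grip_force: 0.0
```

carry_out(slide=[[0,0,0.008],[0,0,0.016],[0,0,0.016],[0,0,0.016]], delta_rot=[[0,0,0],[0,0,0],[0,0,0],[0,0,0]], fingers=[0,0,0,0])

```text
time_s: 3.75
tool_pos: [0.4885, 0.1082, 0.0331]
tool_rot: [[-0.997, 0.078, 0.001], [0.078, 0.997, 0.001], [-0.001, 0.001, -1.0]]
contact_force: [-2.1, -0.1, 6.0]
opening: -0.0002
grip_force: 2.8
```

carry_out(slide=[[0,0,0.008],[0,0,0.008],[0,0,0.008]], delta_rot=[[0,0,0],[0,0,0],[0,0,0]], fingers=[0,0,0])

```text
time_s: 4.05
tool_pos: [0.4884, 0.1082, 0.0322]
tool_rot: [[-0.997, 0.078, 0.001], [0.078, 0.997, 0.001], [-0.001, 0.001, -1.0]]
contact_force: [-1.9, 0.9, 5.8]
opening: 0.0001
grip_force: 3.0
```

carry_out(slide=[[0,0,0.008],[0,0,0.008],[0,0,0.008]], delta_rot=[[0,0,0],[0,0,0],[0,0,0]], fingers=[0,0,0])

```text
time_s: 4.35
tool_pos: [0.4884, 0.1083, 0.0312]
tool_rot: [[-0.997, 0.078, 0.0], [0.078, 0.997, 0.001], [-0.0, 0.001, -1.0]]
contact_force: [-1.3, 0.3, 6.1]
opening: -0.0
grip_force: 3.1
```

carry_out(slide=[[0,0,0.008],[0,0,0.008],[0,0,0.008]], delta_rot=[[0,0,0],[0,0,0],[0,0,0]], fingers=[0,0,0])

```text
time_s: 4.65
tool_pos: [0.4884, 0.1083, 0.0305]
tool_rot: [[-0.997, 0.078, 0.0], [0.078, 0.997, 0.001], [-0.0, 0.001, -1.0]]
contact_force: [-1.3, 0.1, 8.9]
opening: 0.0001
grip_force: 4.4
```

Near-left corner 4 sank at a constant 6 N and is now reaching its foot. I'll press slightly further so the full tilt is held.

carry_out(slide=[[0,0,0.006],[0,0,0.006],[0,0,0.006],[0,0,0.006]], delta_rot=[[0,0,0],[0,0,0],[0,0,0],[0,0,0]], fingers=[0,0,0,0])

```text
time_s: 5.05
tool_pos: [0.4884, 0.1083, 0.0304]
tool_rot: [[-0.997, 0.078, 0.0], [0.078, 0.997, 0.001], [-0.0, 0.001, -1.0]]
contact_force: [-2.9, -0.3, 15.2]
opening: -0.0001
grip_force: 7.0
```

```bash
python3 - <<'E'
from cell import robot
from h import *
import cv2
s=robot.sense();print(s['tool_pos'],s['contact_force'])
p=robot.snapshot("scene");cv2.imwrite('pics/press.png',cv2.resize(p['color'][200:400,220:440],None,fx=2.7,fy=2.7))
E
```

```text
[0.48842292 0.10834563 0.03036714] [-2.91785237 -0.25771521 15.2180849 ]
```

View pics/press.png

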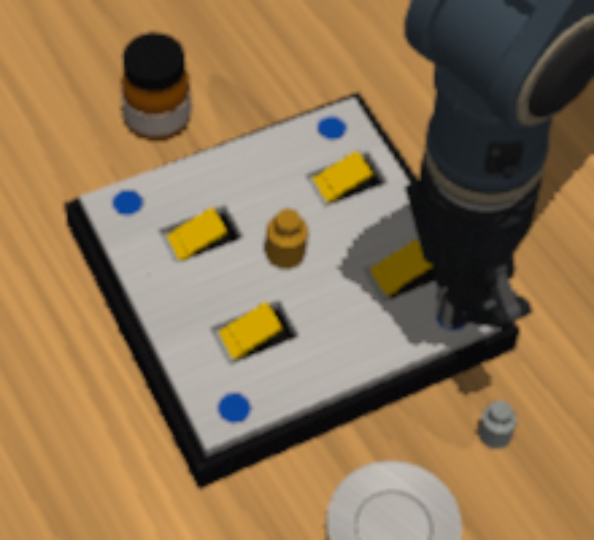

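The picture shows the fingertips on the near-left dot (crop 455,318) with the weight still standing. The corner sank 3.7 mm before stopping hard at 15 N. Next I'll lift and move over tab 4.

carry_out(slide=[[0,0,-0.1],[0,0,-0.37],[0,0,-0.37],[-0.02,-0.387,-0.37],[-0.02,-0.387,-0.37],[-0.02,-0.387,-0.37],[-0.02,-0.387,-0.37]], delta_rot=[[0,0,0],[0,0,0],[0,0,0],[0,0,0],[0,0,0],[0,0,0],[0,0,0]], fingers=[0,0,0,0,0,0,0])

```text
time_s: 5.8
tool_pos: [0.4868, 0.062, 0.0732]
tool_rot: [[-0.997, 0.078, -0.0], [0.078, 0.997, 0.0], [0.0, 0.0, -1.0]]
contact_force: [-0.9, 0.6, -0.4]
opening: 0.0003
grip_force: 0.0
```

```bash
python3 - <<'E'
from cell import robot
from h import *
import cv2
s=robot.sense();v=np.load('v.npy');print(s['tool_pos'],s['contact_force'])
d=np.append(tf(v,T)[3],.052)-s['tool_pos'];print('to T4 z52',s['tool_rot'].T@d/.12)
p=robot.snapshot("scene");cv2.imwrite('pics/tab.png',cv2.resize(p['color'][200:400,220:440],None,fx=2.7,fy=2.7))
E
```

```text
[0.48676927 0.0619686  0.07315348] [-0.93832234  0.6312794  -0.38219537]
to T4 z52 [-0.00496296 -0.00077598  0.17627685]
```

View pics/tab.png

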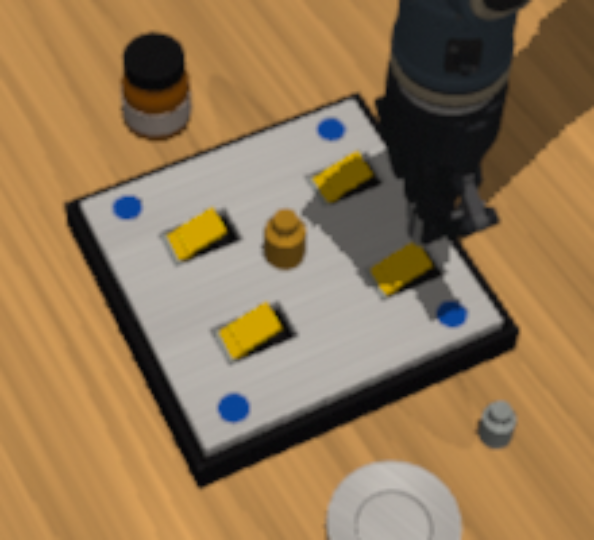

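The plate is level again, and the fingertips hang over the near-left tab (crop 430,250), which is still raised. Now I'll press it.

carry_out(slide=[[0,0,0.15],[0,0,0.21],[0,0,0.24],[0,0,0.26],[0,0,0.26]], delta_rot=[[0,0,0],[0,0,0],[0,0,0],[0,0,0],[0,0,0]], fingers=[0,0,0,0,0])

```text
time_s: 6.35
tool_pos: [0.4844, 0.0625, 0.0416]
tool_rot: [[-0.997, 0.076, -0.005], [0.076, 0.997, 0.0], [0.005, -0.0, -1.0]]
contact_force: [-2.2, 1.1, 1.5]
opening: 0.0001
grip_force: 1.2
```

carry_out(slide=[[0,0,0.015],[0,0,0.03],[0,0,0.04],[0,0,0.04]], delta_rot=[[0,0,0],[0,0,0],[0,0,0],[0,0,0]], fingers=[0,0,0,0])

```text
time_s: 6.75
tool_pos: [0.4847, 0.0624, 0.0371]
tool_rot: [[-0.997, 0.077, -0.005], [0.077, 0.997, 0.0], [0.005, 0.0, -1.0]]
contact_force: [-3.5, 1.2, 4.6]
opening: -0.0
grip_force: 2.0
```

carry_out(slide=[[0,0,0.01],[0,0,0.02],[0,0,0.02],[0,0,0.02]], delta_rot=[[0,0,0],[0,0,0],[0,0,0],[0,0,0]], fingers=[0,0,0,0])

```text
time_s: 7.15
tool_pos: [0.4847, 0.0624, 0.035]
tool_rot: [[-0.997, 0.077, -0.005], [0.077, 0.997, 0.001], [0.005, 0.0, -1.0]]
contact_force: [-5.5, 0.2, 9.3]
opening: -0.0002
grip_force: 4.5
```

carry_out(slide=[[0,0,0.006],[0,0,0.012],[0,0,0.012],[0,0,0.012]], delta_rot=[[0,0,0],[0,0,0],[0,0,0],[0,0,0]], fingers=[0,0,0,0])

```text
time_s: 7.55
tool_pos: [0.4847, 0.0625, 0.0348]
tool_rot: [[-0.997, 0.077, -0.005], [0.077, 0.997, 0.001], [0.005, 0.001, -1.0]]
contact_force: [-9.1, 0.3, 21.8]
opening: -0.0002
grip_force: 11.0
```

The tab hit its hard stop at z = 34.8 mm, the expected flat level. I'll lift clear and check.

carry_out(slide=[[0,0,-0.02],[0,0,-0.1],[0,0,-0.9],[0,0,-0.9],[0,0,-0.9],[0,0,-0.9]], delta_rot=[[0,0,0],[0,0,0],[0,0,0],[0,0,0],[0,0,0],[0,0,0]], fingers=[0,0,0,0,0,0])

```text
time_s: 8.15
tool_pos: [0.4878, 0.0618, 0.143]
tool_rot: [[-0.997, 0.078, 0.003], [0.078, 0.997, 0.001], [-0.003, 0.001, -1.0]]
contact_force: [0.5, -0.1, -0.2]
opening: -0.0001
grip_force: 0.0
```

```bash
python3 - <<'E'
from cell import robot
from h import *
import cv2
s=robot.sense();v=np.load('v.npy');print(s['tool_pos'],s['contact_force'])
p=robot.snapshot("scene");cv2.imwrite('pics/after.png',cv2.resize(p['color'][200:400,220:440],None,fx=2.7,fy=2.7))
D=dots(p['color'],(240,230,415,380));print(np.round(D,1).tolist())
d=np.append(tf(v,C)[3],.042)-s['tool_pos'];print('to C4 z42',s['tool_rot'].T@d/.12)
E
```

```text
[0.48777894 0.06182723 0.14296653] [ 0.46737926 -0.09143717 -0.22831709]
[[342.1, 247.4], [266.6, 276.5], [386.8, 315.8], [306.1, 350.7]]
to C4 z42 [0.02232574 0.39045466 0.84180533]
```

View pics/after.png

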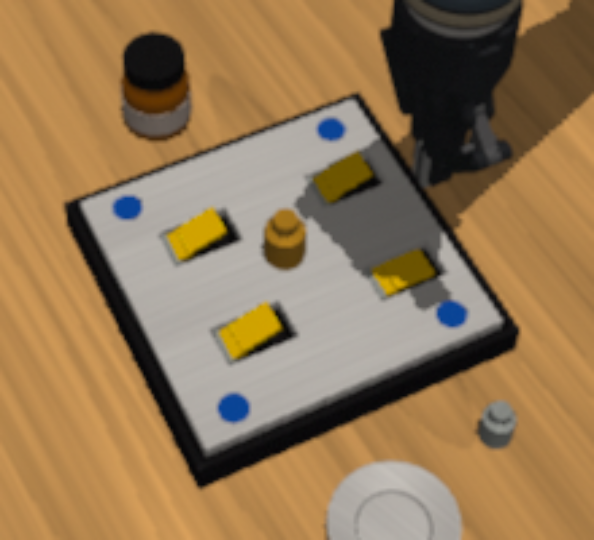

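Tab 4 (crop 405,272) now lies in its window, the other three stand raised, and the dots haven't moved. A light press on corner 4 will show whether it is firm.

carry_out(slide=[[0.01,0.39,0.3],[0.01,0.39,0.6],[0.01,0.39,0.84],[0.01,0.39,0.84],[0.01,0.39,0.84]], delta_rot=[[0,0,0],[0,0,0],[0,0,0],[0,0,0],[0,0,0]], fingers=[0,0,0,0,0])

```text
time_s: 8.7
tool_pos: [0.4885, 0.1076, 0.0399]
tool_rot: [[-0.997, 0.079, -0.003], [0.079, 0.997, -0.001], [0.003, -0.001, -1.0]]
contact_force: [-0.2, 0.0, 1.3]
opening: -0.0002
grip_force: 0.0
```

carry_out(slide=[[0,0,0.03],[0,0,0.06],[0,0,0.075],[0,0,0.075],[0,0,0.075]], delta_rot=[[0,0,0],[0,0,0],[0,0,0],[0,0,0],[0,0,0]], fingers=[0,0,0,0,0])

```text
time_s: 9.2
tool_pos: [0.4901, 0.1081, 0.0332]
tool_rot: [[-0.997, 0.079, 0.002], [0.079, 0.997, 0.001], [-0.002, 0.001, -1.0]]
contact_force: [-1.3, -0.9, 7.4]
opening: 0.0001
grip_force: 4.1
```

carry_out(slide=[[0,0,0.008],[0,0,0.008],[0,0,0.008]], delta_rot=[[0,0,0],[0,0,0],[0,0,0]], fingers=[0,0,0])

```text
time_s: 9.5
tool_pos: [0.4902, 0.1082, 0.0328]
tool_rot: [[-0.997, 0.079, 0.002], [0.079, 0.997, 0.001], [-0.002, 0.001, -1.0]]
contact_force: [-3.1, -0.3, 12.6]
opening: -0.0002
grip_force: 6.6
```

The corner is firm, with 12.6 N at 32.8 mm against the earlier bottom of 30.4 mm. I'll retract and hand in.

carry_out(slide=[[0,0,-0.02],[0,0,-0.1],[0,0,-0.9],[0,0,-0.9],[0,0,-0.9],[0,0,-0.9],[0,0,-0.9],[0,0,-0.9]], delta_rot=[[0,0,0],[0,0,0],[0,0,0],[0,0,0],[0,0,0],[0,0,0],[0,0,0],[0,0,0]], fingers=[0,0,0,0,0,0,0,0])

```text
time_s: 10.3
tool_pos: [0.4883, 0.1079, 0.1376]
tool_rot: [[-0.997, 0.078, -0.003], [0.078, 0.997, -0.001], [0.003, -0.001, -1.0]]
contact_force: [-0.4, 0.2, -0.0]
opening: 0.0002
grip_force: 0.0
```

```bash
python3 - <<'E'
from cell import robot
from h import *
p=robot.snapshot("scene");D=dots(p['color'],(240,230,415,380));print(np.round(D,1).tolist())
print(robot.sense()['tool_pos'],robot.finish_job())
E
```

```text
[[342.1, 247.4], [266.6, 276.5], [386.8, 315.9], [306.1, 350.7]]
the job is handed in; nothing more can be done
[0.48841748 0.10789818 0.13755833] None
```

The near-left corner (corner 4) was the one that rocked; its shim is now pressed flat and it held 12.6 N, the other three shims are still raised, the plate has not moved, and the job is handed in (no verdict came back).

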